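# Put the bench kit back in its foam inserts

## Task

The practical is over: put the four kit pieces (large beaker, small beaker, timer and broad spatula) back into the foam inserts, each in the one whose recess is cut to its shape and size. Each must be fully down on the floor of its recess, the beakers upright, the timer and the spatula flat with their tops up and the spatula's blade in the wide end. Set the pieces down rather than dropping them, and do not shift or knock over the white conical flask or the wash bottle.

Things in the scene. Friction and masses are not known exactly. Their poses are not given: they have to be found in the camera images.
- large_beaker: the larger white plastic beaker, open at the top, a straight cylinder 60 mm in outside diameter, 80 mm tall, wall 3 mm, about 90 g. Stands upright on the bench. Origin at the centre of the underside, z up.
- small_beaker: the smaller white plastic beaker, open at the top, a straight cylinder 44 mm in outside diameter, 60 mm tall, wall 3 mm, about 60 g. Stands upright on the bench. Origin at the centre of the underside, z up.
- timer: white rectangular laboratory timer lying flat, display up: 64 mm along its x, 46 mm along its y, 26 mm tall, about 90 g. Origin at the centre of the underside, z up.
- spatula: broad-bladed laboratory spatula lying flat, 124 mm long along its x, blade towards +x. Black handle from x = -62 to +18 mm, 16 mm wide (y), 24 mm tall; flat steel blade from x = +18 to +62 mm, 34 mm wide, 4 mm thick. About 80 g, balance point near x = -3 mm; handle can be gripped across its width around x = -10 mm. Origin at mid-length on the underside, z up.
- insert_large: dark foam insert fixed to the bench, 155 (x) x 90 (y) x 12 mm, one recess 6 mm deep, yellow floor 6 mm above the bench. Recess: the larger round one, 70 mm in diameter, centred; for the large beaker. Origin: centre of the underside, z up; its thing ends with its origin 6 mm above this one.
- insert_small: dark foam insert fixed to the bench, 155 (x) x 90 (y) x 12 mm, one recess 6 mm deep, yellow floor 6 mm above the bench. Recess: the smaller round one, 54 mm in diameter, centred; for the small beaker. Origin: centre of the underside, z up; its thing ends with its origin 6 mm above this one.
- insert_timer: dark foam insert fixed to the bench, 155 (x) x 90 (y) x 12 mm, one recess 6 mm deep, yellow floor 6 mm above the bench. Recess: a rectangle 74 mm along x by 56 mm along y, centred; for the timer (either way round). Origin: centre of the underside, z up; its thing ends with its origin 6 mm above this one.
- insert_spatula: dark foam insert fixed to the bench, 155 (x) x 90 (y) x 12 mm, one recess 6 mm deep, yellow floor 6 mm above the bench. Recess: spatula outline, 26 mm wide from x = -67 to +13 mm (handle), 44 mm wide from x = +13 to +67 mm (blade); the spatula fits only with its x along this x. Origin: centre of the underside, z up; its thing ends with its origin 6 mm above this one.
- flask: bystander: white conical flask standing among the kit, base 62 mm in diameter, neck 26 to 32 mm, 108 mm tall, to be left alone. Origin at the centre of the underside.
- wash_bottle: bystander: wash bottle with blue cap and bent spout, 62 mm in diameter, 195 mm tall with the spout, at one side of the bench, to be left alone. Origin at the centre of the underside.
Mind the look-alikes: they are no part of the job. What is shaped like the insert_large but brown or orange is not meant. What is shaped like the large_beaker but red is not meant.

How it is judged:
At the end, for the whole second after the job is handed in: Each of the four pieces rests, released and still, in its own insert: within 10 mm of the recess's centre, its underside less than 9 mm above the bench (recess floor 6 mm, foam top 12 mm), within 0.07 rad of upright; timer and spatula in line with their recess within 0.3 rad (horizontal distance between large_beaker and insert_large below 0.01 m and z of large_beaker in the frame of insert_large below 0.009 m and angle between each of large_beaker, small_beaker, timer, spatula's own z axis and vertical below 0.07 rad and linear speed of each of large_beaker, small_beaker, timer, spatula below 0.02 m/s and contact force between the fingers and large_beaker below 0.05 N and horizontal distance between small_beaker and insert_small below 0.01 m and z of small_beaker in the frame of insert_small below 0.009 m and contact force between the fingers and small_beaker below 0.05 N and horizontal distance between timer and insert_timer below 0.01 m and z of timer in the frame of insert_timer below 0.009 m and contact force between the fingers and timer below 0.05 N and horizontal distance between spatula and insert_spatula below 0.01 m and z of spatula in the frame of insert_spatula below 0.009 m and contact force between the fingers and spatula below 0.05 N and angle between the x axis of timer and the x axis of insert_timer, either way round below 0.3 rad and angle between the x axis of spatula and the x axis of insert_spatula, either way round below 0.3 rad); the robot touches nothing.
It fails at once if the flask is shifted (over 20 mm) or tipped (distance of flask from where it was at the start of the episode above 0.02 m or angle between flask's own z axis and vertical above 0.25 rad).
It fails at once if the wash bottle is shifted (over 20 mm) or tipped (distance of wash_bottle from where it was at the start of the episode above 0.02 m or angle between wash_bottle's own z axis and vertical above 0.25 rad).
It fails at once if a kit piece is dropped (falls freely faster than 0.6 m/s, a drop of about 2 cm) ((contact force between anything else and large_beaker below 0.02 N and linear speed of large_beaker above 0.6 m/s) or (contact force between anything else and small_beaker below 0.02 N and linear speed of small_beaker above 0.6 m/s) or (contact force between anything else and timer below 0.02 N and linear speed of timer above 0.6 m/s) or (contact force between anything else and spatula below 0.02 N and linear speed of spatula above 0.6 m/s)).
It also fails if it takes over 109 s, if anything falls off the work surface, if the arm or the gripper's body presses on something with over 40 N, if the wrist force passes 120 N, or if a joint passes its speed limit or range.

## Robot

A 6-joint arm with a two-finger parallel gripper is mounted at the origin on the work surface. World frame = base frame: x ahead of the robot, y to its left, z up, the work surface at z = 0. Lengths are in m, angles in rad, forces in N, time in s.
With the tool pointing down it reaches from about 0.375 to 0.975 m from the base axis. Payload 3.8 kg.
Tool frame: the origin (TCP) lies on the centre line of the jaws, within the pads' length; the fingertips stand 17 mm ahead of it and the grasp point (between the pads) lies 2 mm behind it; z points along the fingers, y is the line along which they close (so a half turn about z gives the same grasp; the last joint's range is limited). The gripper opens to 85 mm and grips with 20 to 120 N. Pads are 22 mm wide; open, the fingers measure 114 mm over their backs; the gripper's body (76 mm by 85 mm) begins 54 mm behind the grasp point. The pads swing forward as they close: fully open they stand 13 mm farther back than shut.
Start: joints at [-1.271, 0.264, 1.604, -0, 1.274, -0.037], TCP at [0.223, -0.637, 0.248] pointing down, gripper open.
Joint ranges: [-2.63, 2.63], [-0.94, 2.18], [0.31, 2.57], [-1.31, 4.45], [0, 2.66], [-2.55, 2.55]. Speed limits (rad/s): [2.57, 2.57, 3.14, 3.14, 3.14, 3.14].

## Interface

Orientations are given as a unit quaternion [x, y, z, w].
In Python, from station import monitor, vision, r gives the robot as it stands.
- The arm moves only by the tool send_rows, never from a script. Its argument "series" is a list of rows, each an object of numbers: "tx", "ty", "tz": the shift along the world's x, y, z in m; "twist": the turn about the world's z in rad; "jaw": the finger opening in m, from 0 to 0.0854. A call has 1 to 12 rows; each row is the pose to reach, as a shift and turn from the pose commanded when the call began; what a row does not reach only later rows make up. A row lasts 1/8 s, in which the tool goes at most 62.5 mm and 10.7 degrees, less where a joint would pass 70% of its speed; a pose out of reach is approached as far as the arm can. A call with a gripper value outside its range is refused whole. The fingers move at their own pace and stop on an object; "force" is the grip in N (left out, the last holds). Time passes only in rows, so rows that repeat a pose let the fingers close. It gives the time, the measured TCP pose, the force, the opening and the grip force at its end, in the units of the state.
- monitor.get_obs(): the state, without advancing time (a new reading comes with each control period).
- vision.read_camera(name): name is "scene" or "top" or "wrist"; returns a dict with "pixels" (384x512x3 uint8, red, green, blue), "mtx" (3x3 intrinsics, pixels), "distortion" ([k1, k2, p1, p2, k3] as OpenCV has them; the pictures are not rectified), "T" (4x4, takes a point from camera to world coordinates). Camera axes: x right, y down, z forward; pixel columns grow to the right and rows downward; lengths in m; the calibration is good to about 2 mm. A picture is of the moment at which its call begins. There is no depth.
- r.hand_in(): hands the job in; it is judged then, once.
The state is a dict: "clock": time; "joint_pos": joint angles; "joint_velocities": joint speeds; "joint_efforts": joint torques, N m; "tool_pos": TCP position; "ee_rot": TCP orientation; "ft_force": force on the tool from outside, world axes, zero at the start; "wrist_torque": the same for the moment, N m; "grip_width": finger opening in m; "finger_force": force on a finger pad.
Only numpy, scipy, OpenCV 4.12 (cv2) and the standard library are available. Lean on these libraries where they do the work, as an engineer would, in place of code of your own. Each camera call takes 0.05 s, during which the arm holds its last target. There are 200 camera calls.

## Working session

There is one attempt and no reset: what is moved stays moved. The work goes in short steps, Python scripts to look and compute and a tool call to move; the robot and the scene stay as the last step left them, time stands still between calls to the robot, and variables do not carry over. Pictures are saved under pics/ and viewed, at most 14 in all, crops included, and the job is handed in when it is done.

Besides the shell and the picture viewer there is one more tool, called after ">>>" as name([rows], argument=value, ...), one row to a line, values as JSON. send_rows: Moves the arm, as the interface text tells. Its arguments: {"type":"object","properties":{"series":{"type":"array"},"force":{"type":"number"}},"required":["series"]}

```bash
mkdir -p pics; cat > h.py <<'E'
import numpy as np, cv2
from station import monitor, vision, r
def cam(n):
    c=vision.read_camera(n); return {k:np.array(c[k]) for k in c if k in("pixels","mtx","distortion","T")}
def ray(c,uv):
    p=cv2.undistortPoints(np.array(uv,float).reshape(-1,1,2),c["mtx"],c["distortion"]).reshape(-1,2)
    d=np.c_[p,np.ones(len(p))]@c["T"][:3,:3].T
    return c["T"][:3,3],d
def onz(c,uv,z):
    o,d=ray(c,uv); return o+d*((z-o[2])/d[:,2])[:,None]
def save(c,n): cv2.imwrite(f"pics/{n}.png",cv2.cvtColor(c["pixels"],cv2.COLOR_RGB2BGR))
E
python3 - <<'E'
from h import *
import pickle
D={}
for n in("top","scene","wrist"):
    c=cam(n); D[n]=c; save(c,n+"0"); print(n,c["mtx"].round(1).tolist(),c["T"].round(3).tolist(),c["distortion"])
pickle.dump(D,open("d0.pkl","wb"))
a=[cv2.imread(f"pics/{n}0.png") for n in("top","scene")]
print(monitor.get_obs())
E
```

```text
top [[418.0, 0.0, 264.4], [0.0, 418.0, 192.2], [0.0, 0.0, 1.0]] [[0.0, -0.987, 0.162, 0.199], [-1.0, -0.002, -0.013, 0.067], [0.013, -0.162, -0.987, 1.413], [0.0, 0.0, 0.0, 1.0]] [-0.04828599  0.          0.          0.          0.        ]
scene [[382.5, 0.0, 256.5], [0.0, 382.5, 192.8], [0.0, 0.0, 1.0]] [[0.596, 0.519, -0.612, 1.245], [0.803, -0.401, 0.441, -0.54], [-0.017, -0.754, -0.656, 0.943], [0.0, 0.0, 0.0, 1.0]] [-0.00129477  0.          0.          0.          0.        ]
wrist [[304.9, 0.0, 256.4], [0.0, 304.9, 188.2], [0.0, 0.0, 1.0]] [[0.33, -0.9, -0.286, 0.297], [-0.944, -0.315, -0.097, -0.611], [-0.003, 0.302, -0.953, 0.373], [0.0, 0.0, 0.0, 1.0]] [-0.02806194  0.          0.          0.          0.        ]
{'clock': 0.15, 'joint_pos': array([-1.27089307e+00,  2.64605702e-01,  1.60506602e+00,  9.11466329e-07,
        1.27369642e+00, -3.68955139e-02]), 'joint_velocities': array([-0.0011851 , -0.00088864, -0.00516158,  0.00177412, -0.00036939,
        0.00021208]), 'joint_efforts': array([ 7.84648619e-04, -5.15904057e+01, -3.67958915e+01,  1.91297022e-05,
        7.99278729e-03,  2.09177870e-05]), 'tool_pos': array([ 0.22290798, -0.63656238,  0.24722766]), 'ee_rot': array([ 9.85853934e-01,  1.67604396e-01, -1.15973617e-04, -8.80135529e-04]), 'ft_force': array([-0.18673738,  0.30682632,  0.00739159]), 'wrist_torque': array([-0.03043441, -0.01595403, -0.00674479]), 'finger_force': 0.0, 'grip_width': 0.08511474205649609}
```

View pics/top0.png

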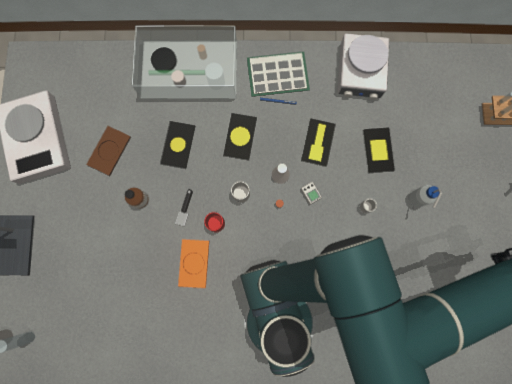

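View pics/scene0.png

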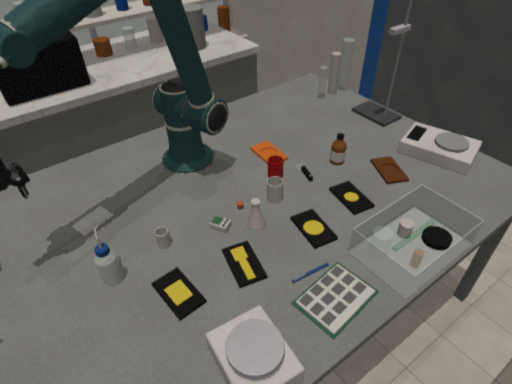

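Top view: large beaker (240,191), small beaker (370,205), timer (311,193), spatula (185,207) with the blade down-left, and flask (281,173). Inserts are small (178,145), large (240,136), spatula (319,142) and timer (379,150). The look-alikes are brown, orange and red. The scene view agrees.

```bash
python3 - <<'E'
from h import *
import pickle
D=pickle.load(open("d0.pkl","rb"))
def tri(a,p,b,q):
    o1,d1=ray(a,p);o2,d2=ray(b,q);d1=d1[0];d2=d2[0]
    s=np.linalg.lstsq(np.c_[d1,-d2],o2-o1,rcond=None)[0]
    return (o1+s[0]*d1+o2+s[1]*d2)/2
B={}
for n in("top","scene"):
    c=D[n];h=cv2.cvtColor(c["pixels"],cv2.COLOR_RGB2HSV)
    m=cv2.inRange(h,(22,120,120),(35,255,255))
    cs=[k for k in cv2.findContours(m,0,1)[0] if cv2.contourArea(k)>60]
    B[n]=[]
    for k in cs:
        M=cv2.moments(k);uv=(M["m10"]/M["m00"],M["m01"]/M["m00"])
        B[n].append((uv,onz(c,[uv],.006)[0]))
    if n=="top":
        for k in cs:
            P=onz(c,k.reshape(-1,2),.006)[:,:2].astype(np.float32)
            print("minrect yellow",np.round(cv2.minAreaRect(P),4) if 0 else cv2.minAreaRect(P))
for uv,P in B["top"]:
    j=min(B["scene"],key=lambda t:np.linalg.norm(t[1]-P)); print("ins",np.round(uv),P.round(4),j[1].round(4),"tri",tri(D["top"],[uv],D["scene"],[j[0]]).round(4))
c=D["top"];h=cv2.cvtColor(c["pixels"],cv2.COLOR_RGB2HSV)
for uv,P in B["top"]:
    # dark foam orientation
    m=(h[...,2]<50).astype(np.uint8);y=cv2.inRange(h,(22,80,80),(35,255,255))>0;m[y]=1
    m=cv2.morphologyEx(m,cv2.MORPH_CLOSE,np.ones((3,3)))
    _,L,_,_=cv2.connectedComponentsWithStats(m)
    l=L[int(uv[1]),int(uv[0])]
    k=max(cv2.findContours((L==l).astype(np.uint8),0,1)[0],key=cv2.contourArea)
    R=cv2.minAreaRect(onz(c,k.reshape(-1,2),.012)[:,:2].astype(np.float32)); print("foam",np.array(R[0]).round(4),np.array(R[1]).round(3),round(R[2],1))
for nm,uv in dict(large=(240,185),small=(370,202),timer=(311,193),spat=(185,207),flask=(282,168),wash=(430,190),red=(214,220),redthing=(279,204)).items():
    print(nm,onz(c,[uv],{"large":.08,"small":.06,"flask":.1,"timer":.026,"wash":.15,"red":.08}.get(nm,.01))[0].round(3))
a=cv2.cvtColor(c["pixels"],cv2.COLOR_RGB2BGR)[120:270,150:450]
cv2.imwrite("pics/crop.png",cv2.resize(a,None,fx=2.6,fy=2.6,interpolation=cv2.INTER_CUBIC))
E
```

```text
minrect yellow ((0.5821284055709839, -0.35134372115135193), (0.07299808412790298, 0.05682719871401787), 3.7137300968170166)
minrect yellow ((0.5997074246406555, 0.3505629301071167), (0.05035097897052765, 0.05236876755952835), 0.09639286249876022)
minrect yellow ((0.6309786438941956, 0.13524547219276428), (0.06889516860246658, 0.06629628688097), 0.3823723793029785)
minrect yellow ((0.6095694899559021, -0.13936489820480347), (0.043767981231212616, 0.13287478685379028), 76.81546020507812)
ins [379. 150.] [ 0.5821 -0.3509  0.006 ] [ 0.5823 -0.3501  0.006 ] tri [ 0.5822 -0.3505  0.0062]
ins [177. 144.] [0.5994 0.3506 0.006 ] [0.5979 0.3526 0.006 ] tri [0.5991 0.3505 0.0078]
ins [240. 136.] [0.6297 0.1345 0.006 ] [0.629  0.1355 0.006 ] tri [0.6295 0.1346 0.0069]
ins [318. 144.] [ 0.6005 -0.1371  0.006 ] [ 0.6031 -0.1366  0.006 ] tri [ 0.6014 -0.1366  0.0042]
foam [ 0.5808 -0.3488] [0.152 0.089] 4.7
foam [0.5971 0.3484] [0.086 0.15 ] 79.7
foam [0.6266 0.1342] [0.083 0.15 ] 80.4
foam [ 0.6076 -0.1378] [0.083 0.152] 77.1
large [0.442 0.128 0.08 ]
small [ 0.39  -0.298  0.06 ]
timer [ 0.425 -0.108  0.026]
spat [0.379 0.317 0.01 ]
flask [ 0.494 -0.007  0.1  ]
wash [ 0.415 -0.464  0.15 ]
red [0.328 0.21  0.08 ]
redthing [ 0.389 -0.001  0.01 ]
```

View pics/crop.png

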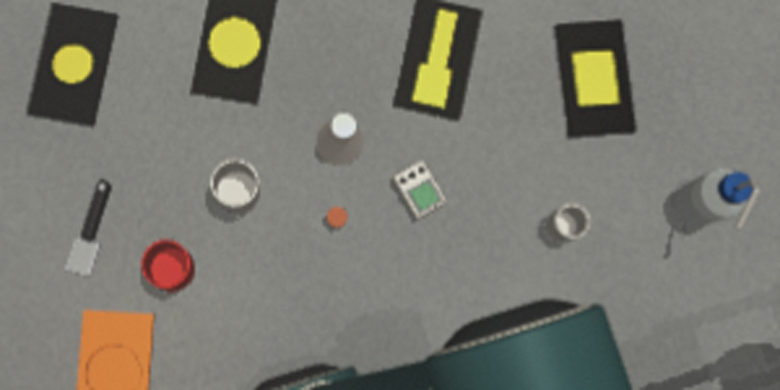

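The crop confirms it: timer long axis about 27°, and the spatula blade pointing -x/+y like its recess. Next I move to a wrist look over the right half.

>>> send_rows([
  {"tx": 0,"ty": 0,"tz": 0.05},
  {"tx": 0.02,"ty": 0.05,"tz": 0.08},
  {"tx": 0.05,"ty": 0.1,"tz": 0.08},
  {"tx": 0.08,"ty": 0.15,"tz": 0.08},
  {"tx": 0.11,"ty": 0.2,"tz": 0.08},
  {"tx": 0.14,"ty": 0.25,"tz": 0.08},
  {"tx": 0.17,"ty": 0.3,"tz": 0.08},
  {"tx": 0.2,"ty": 0.35,"tz": 0.08},
  {"tx": 0.22,"ty": 0.38,"tz": 0.08},
  {"tx": 0.23,"ty": 0.4,"tz": 0.08},
  {"tx": 0.23,"ty": 0.4,"tz": 0.08},
  {"tx": 0.23,"ty": 0.4,"tz": 0.08},
])

```text
validation failed for argument at $.se...
```

```bash
python3 - <<'E'
from h import *
import pickle
c=cam("wrist");save(c,"w1");pickle.dump(c,open("w1.pkl","wb"));print(monitor.get_obs()["tool_pos"])
E
```

```text
[ 0.22294355 -0.63663105  0.24739058]
```

View pics/w1.png

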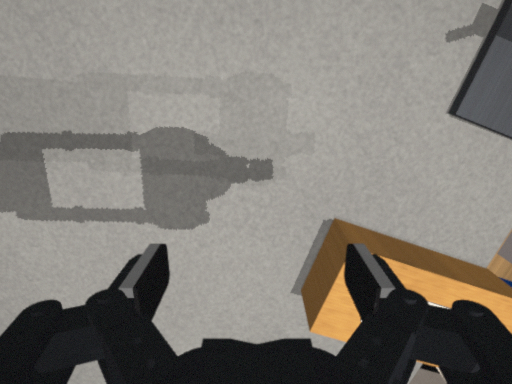

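The arm has not moved (call refused; a row probably needs every field). The picture shows bare bench, with the fingers at rows 245 and below.

>>> send_rows([
  {"tx": 0,"ty": 0,"tz": 0.05,"twist": 0,"jaw": 0.085},
  {"tx": 0.02,"ty": 0.05,"tz": 0.08,"twist": 0,"jaw": 0.085},
  {"tx": 0.05,"ty": 0.1,"tz": 0.08,"twist": 0,"jaw": 0.085},
  {"tx": 0.08,"ty": 0.15,"tz": 0.08,"twist": 0,"jaw": 0.085},
  {"tx": 0.11,"ty": 0.2,"tz": 0.08,"twist": 0,"jaw": 0.085},
  {"tx": 0.14,"ty": 0.25,"tz": 0.08,"twist": 0,"jaw": 0.085},
  {"tx": 0.17,"ty": 0.3,"tz": 0.08,"twist": 0,"jaw": 0.085},
  {"tx": 0.2,"ty": 0.35,"tz": 0.08,"twist": 0,"jaw": 0.085},
  {"tx": 0.22,"ty": 0.38,"tz": 0.08,"twist": 0,"jaw": 0.085},
  {"tx": 0.23,"ty": 0.4,"tz": 0.08,"twist": 0,"jaw": 0.085},
  {"tx": 0.23,"ty": 0.4,"tz": 0.08,"twist": 0,"jaw": 0.085},
  {"tx": 0.23,"ty": 0.4,"tz": 0.08,"twist": 0,"jaw": 0.085},
])

```text
clock: 1.7
tool_pos: [0.4528, -0.2375, 0.3282]
ee_rot: [0.986, 0.168, -0.0, 0.0]
ft_force: [-0.1, 0.2, -0.5]
grip_width: 0.0849
finger_force: 0.0
```

```bash
python3 - <<'E'
from h import *
import pickle
c=cam("wrist");save(c,"w2");pickle.dump(c,open("w2.pkl","wb"));print(monitor.get_obs()["tool_pos"])
E
```

```text
[ 0.45268263 -0.23773591  0.32820033]
```

View pics/w2.png

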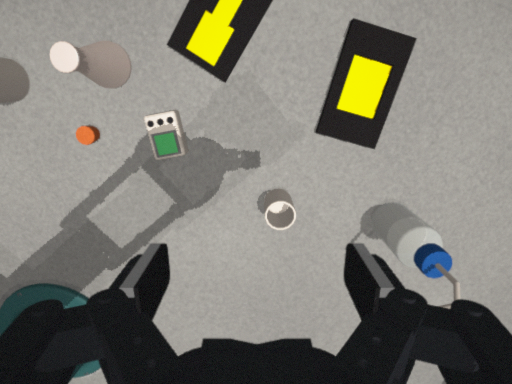

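Wrist view: small beaker rim (280,215), timer (165,135), timer recess (365,87), spatula recess (215,35), flask neck (65,57).

```bash
cat >> h.py <<'E'
def comps(m,amin):
    return [k for k in cv2.findContours(m.astype(np.uint8),0,1)[0] if cv2.contourArea(k)>amin]
def white(c,v=185): 
    h=cv2.cvtColor(c["pixels"],cv2.COLOR_RGB2HSV); return (h[...,2]>v)&(h[...,1]<50)
def green(c):
    h=cv2.cvtColor(c["pixels"],cv2.COLOR_RGB2HSV); return cv2.inRange(h,(45,60,40),(80,255,255))>0
def yellow(c):
    h=cv2.cvtColor(c["pixels"],cv2.COLOR_RGB2HSV); return cv2.inRange(h,(22,120,120),(35,255,255))>0
def rect(c,k,z): 
    R=cv2.minAreaRect(onz(c,k.reshape(-1,2),z)[:,:2].astype(np.float32)); return np.round(R[0],4),np.round(R[1],4),round(R[2],1)
def cen(k):
    M=cv2.moments(k); return (M["m10"]/M["m00"],M["m01"]/M["m00"])
def tri(a,p,b,q):
    o1,d1=ray(a,[p]);o2,d2=ray(b,[q]);d1=d1[0];d2=d2[0]
    s=np.linalg.lstsq(np.c_[d1,-d2],o2-o1,rcond=None)[0]
    return ((o1+s[0]*d1+o2+s[1]*d2)/2).round(4), np.linalg.norm(o1+s[0]*d1-o2-s[1]*d2).round(4)
E
python3 - <<'E'
from h import *
import pickle
w=pickle.load(open("w2.pkl","rb"));t=pickle.load(open("d0.pkl","rb"))["top"]
for n,c in(("w",w),("t",t)):
    for nm,m in(("white",white(c,165)),("tim",cv2.morphologyEx((white(c,165)|green(c)).astype(np.uint8),cv2.MORPH_CLOSE,np.ones((5,5)))),("yel",yellow(c))):
        for k in comps(m,25):
            u=np.array(cen(k)); 
            if n=="t" and not(150<u[0]<450 and 120<u[1]<240): continue
            z={"white":.06,"tim":.026,"yel":.006}[nm]
            print(n,nm,u.round(1),cv2.contourArea(k),[np.round(x,3) for x in rect(c,k,z)], onz(c,[u],z)[0].round(4))
E
```

```text
w white [337.8 337.9] 71.5 [array([ 0.212, -0.463]), array([0.025, 0.022]), np.float64(8.7)] [ 0.2123 -0.4618  0.06  ]
w white [320.2 339. ] 51.0 [array([ 0.202, -0.435]), array([0.031, 0.014]), np.float64(18.9)] [ 0.201  -0.4356  0.06  ]
w white [343.3 312.6] 232.5 [array([ 0.253, -0.448]), array([0.052, 0.05 ]), np.float64(46.2)] [ 0.261  -0.4493  0.06  ]
w white [459.7 291.5] 71.0 [array([ 0.356, -0.603]), array([0.033, 0.013]), np.float64(51.0)] [ 0.3549 -0.605   0.06  ]
w white [469.5 259.3] 78.5 [array([ 0.408, -0.589]), array([0.022, 0.049]), np.float64(77.5)] [ 0.4091 -0.5891  0.06  ]
w white [485.4 245.6] 40.0 [array([ 0.434, -0.601]), array([0.019, 0.013]), np.float64(39.0)] [ 0.4369 -0.5994  0.06  ]
w white [377.7 248. ] 281.5 [array([ 0.381, -0.45 ]), array([0.069, 0.021]), np.float64(72.6)] [ 0.3813 -0.4496  0.06  ]
w white [492.3 235.9] 35.5 [array([ 0.453, -0.599]), array([0.022, 0.01 ]), np.float64(48.5)] [ 0.4538 -0.6005  0.06  ]
w white [423.  260.7] 1604.0 [array([ 0.384, -0.531]), array([0.147, 0.107]), np.float64(16.4)] [ 0.3844 -0.5232  0.06  ]
w white [423.4 21
[... 7328 characters left out ...]

t tim [310.9 191.8] 193.5 [array([ 0.428, -0.109]), array([0.059, 0.043]), np.float64(30.0)] [ 0.429  -0.1082  0.026 ]
t tim [281.9 167.9] 56.5 [array([ 0.511, -0.011]), array([0.027, 0.028]), np.float64(89.7)] [ 0.5112 -0.0108  0.026 ]
t yel [378.6 149.7] 291.5 [array([ 0.582, -0.351]), array([0.073, 0.057]), np.float64(3.7)] [ 0.5821 -0.3509  0.006 ]
t yel [177.5 144.1] 161.0 [array([0.6  , 0.351]), array([0.05 , 0.052]), np.float64(0.1)] [0.5994 0.3506 0.006 ]
t yel [239.7 135.8] 279.5 [array([0.631, 0.135]), array([0.069, 0.066]), np.float64(0.4)] [0.6297 0.1345 0.006 ]
t yel [317.6 144.2] 312.5 [array([ 0.61 , -0.139]), array([0.044, 0.133]), np.float64(76.8)] [ 0.6005 -0.1371  0.006 ]
```

```bash
python3 - <<'E'
from h import *
import pickle
w=pickle.load(open("w2.pkl","rb"));t=pickle.load(open("d0.pkl","rb"))["top"]
for k in comps(white(w,215),60):
    u=np.array(cen(k))
    if 200<u[0]<320 and 190<u[1]<240:
        (e,ax,an)=cv2.fitEllipse(k); print("small",e,ax,onz(w,[e],.06)[0].round(4),"size",rect(w,k,.06))
        print(" tri", tri(w,e,t,(370,205)))
m=cv2.morphologyEx((white(w,200)|green(w)).astype(np.uint8),cv2.MORPH_CLOSE,np.ones((5,5)))
for k in comps(m,300):
    u=cen(k); 
    if u[0]<200: print(np.round(u),rect(w,k,.026),"tri",tri(w,u,t,(310.9,192.3)))
g=green(w);gt=green(t)
a=[cen(k) for k in comps(g,60)];b=[cen(k) for k in comps(gt,15)]; print(np.round(a),np.round(b),[tri(w,p,t,q) for p in a[:1] for q in b if 300<q[0]<325])
E
```

```text
small (280.0057678222656, 215.322509765625) (27.33220863342285, 29.916624069213867) [ 0.3826 -0.2972  0.06  ] size (array([ 0.3821, -0.2974]), array([0.0407, 0.0421]), 19.3)
 tri (array([ 0.3806, -0.2988,  0.0548]), np.float64(0.001))
[164. 132.] (array([ 0.4317, -0.108 ]), array([0.0567, 0.0433]), 29.8) tri (array([ 0.4301, -0.1073,  0.0189]), np.float64(0.0049))
[64. 56.] (array([0.4865, 0.0422]), array([0.0375, 0.0372]), 8.6) tri (array([ 0.4523, -0.0714,  0.1816]), np.float64(0.1064))
[[166. 144.]] [[313. 195.]
 [164.  71.]
 [270.  81.]] [(array([ 0.4186, -0.1139,  0.0252]), np.float64(0.0008))]
```

>>> send_rows([
  {"tx": -0.005,"ty": 0.04,"tz": -0.02,"twist": 0.09,"jaw": 0.085},
  {"tx": -0.012,"ty": 0.09,"tz": -0.05,"twist": 0.185,"jaw": 0.085},
  {"tx": -0.023,"ty": 0.13,"tz": -0.09,"twist": 0.185,"jaw": 0.085},
  {"tx": -0.023,"ty": 0.13,"tz": -0.14,"twist": 0.185,"jaw": 0.085},
  {"tx": -0.023,"ty": 0.13,"tz": -0.178,"twist": 0.185,"jaw": 0.085},
  {"tx": -0.023,"ty": 0.13,"tz": -0.178,"twist": 0.185,"jaw": 0.085},
  {"tx": -0.023,"ty": 0.13,"tz": -0.178,"twist": 0.185,"jaw": 0.085},
])

```text
clock: 2.62
tool_pos: [0.431, -0.108, 0.1517]
ee_rot: [0.966, 0.257, 0.001, 0.001]
ft_force: [0.3, -0.3, 0.6]
grip_width: 0.0851
finger_force: 0.0
```

```bash
python3 - <<'E'
from h import *
w=cam("wrist");save(w,"w3");o=monitor.get_obs();print(o["tool_pos"],o["ee_rot"])
m=cv2.morphologyEx((white(w,200)|green(w)).astype(np.uint8),cv2.MORPH_CLOSE,np.ones((15,15)))
for k in comps(m,300):
    x=rect(w,k,.026); 
    if .03<x[1].min()<.06: print(np.round(cen(k)),x)
E
```

```text
[ 0.43160975 -0.10813287  0.15241023] [9.66293332e-01 2.57437657e-01 1.46159337e-03 9.55555507e-04]
[258. 187.] (array([ 0.4301, -0.1092]), array([0.0608, 0.0423]), 29.8)
[143.  34.] (array([0.4929, 0.0251]), array([0.0478, 0.0456]), 29.1)
```

View pics/w3.png

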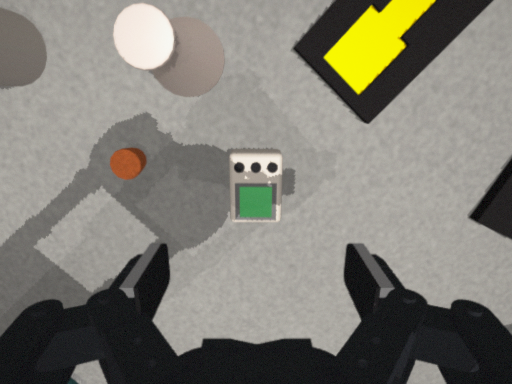

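The timer is centred at (258,187), lined up with the jaws. Descend and grip.

>>> send_rows([
  {"tx": -0.001,"ty": -0.001,"tz": -0.05,"twist": 0,"jaw": 0.085},
  {"tx": -0.001,"ty": -0.001,"tz": -0.09,"twist": 0,"jaw": 0.085},
  {"tx": -0.001,"ty": -0.001,"tz": -0.115,"twist": 0,"jaw": 0.085},
  {"tx": -0.001,"ty": -0.001,"tz": -0.126,"twist": 0,"jaw": 0.085},
  {"tx": -0.001,"ty": -0.001,"tz": -0.126,"twist": 0,"jaw": 0.06},
  {"tx": -0.001,"ty": -0.001,"tz": -0.126,"twist": 0,"jaw": 0.035},
  {"tx": -0.001,"ty": -0.001,"tz": -0.126,"twist": 0,"jaw": 0.035},
  {"tx": -0.001,"ty": -0.001,"tz": -0.126,"twist": 0,"jaw": 0.035},
  {"tx": -0.001,"ty": -0.001,"tz": -0.126,"twist": 0,"jaw": 0.035},
], force=40)

```text
clock: 3.8
tool_pos: [0.4308, -0.1086, 0.0261]
ee_rot: [0.966, 0.258, 0.002, 0.001]
ft_force: [-0.0, 0.9, 6.5]
grip_width: 0.0453
finger_force: 42.2
```

>>> send_rows([
  {"tx": 0,"ty": 0,"tz": 0.03,"twist": 0,"jaw": 0.035},
  {"tx": 0,"ty": 0,"tz": 0.08,"twist": 0,"jaw": 0.035},
  {"tx": 0.03,"ty": -0.05,"tz": 0.1,"twist": -0.11,"jaw": 0.035},
  {"tx": 0.06,"ty": -0.1,"tz": 0.1,"twist": -0.22,"jaw": 0.035},
  {"tx": 0.09,"ty": -0.15,"tz": 0.1,"twist": -0.33,"jaw": 0.035},
  {"tx": 0.12,"ty": -0.2,"tz": 0.1,"twist": -0.44,"jaw": 0.035},
  {"tx": 0.152,"ty": -0.243,"tz": 0.1,"twist": -0.445,"jaw": 0.035},
  {"tx": 0.152,"ty": -0.243,"tz": 0.1,"twist": -0.445,"jaw": 0.035},
  {"tx": 0.152,"ty": -0.243,"tz": 0.1,"twist": -0.445,"jaw": 0.035},
])

```text
clock: 4.92
tool_pos: [0.5804, -0.3506, 0.1237]
ee_rot: [0.999, 0.038, -0.001, -0.001]
ft_force: [-0.5, 0.5, -2.0]
grip_width: 0.0447
finger_force: 41.5
```

```bash
python3 - <<'E'
from h import *
w=cam("wrist");save(w,"w4");o=monitor.get_obs();print(o["tool_pos"],o["ee_rot"],o["grip_width"])
h=cv2.cvtColor(w["pixels"],cv2.COLOR_RGB2HSV)
for k in comps(yellow(w),200): print(np.round(cen(k)),rect(w,k,.006))
E
```

```text
[ 0.58015748 -0.3500038   0.12386418] [ 9.99256822e-01  3.85356193e-02 -6.72375654e-04 -5.98071041e-04] 0.04509657905282153
[257. 167.] (array([ 0.5991, -0.3491]), array([0.0397, 0.0565]), 4.4)
[  8. 136.] (array([ 0.6078, -0.1471]), array([0.0173, 0.1357]), 80.2)
```

View pics/w4.png

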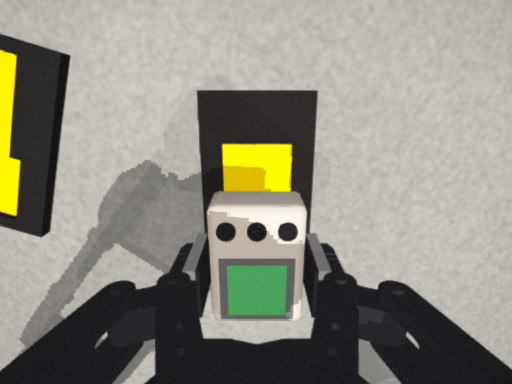

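The timer is held square above its recess, which shows at (257,167). Lower with a small correction.

>>> send_rows([
  {"tx": 0.0025,"ty": 0,"tz": -0.03,"twist": 0,"jaw": 0.035},
  {"tx": 0.0025,"ty": 0,"tz": -0.06,"twist": 0,"jaw": 0.035},
  {"tx": 0.0025,"ty": 0,"tz": -0.078,"twist": 0,"jaw": 0.035},
  {"tx": 0.0025,"ty": 0,"tz": -0.086,"twist": 0,"jaw": 0.035},
  {"tx": 0.0025,"ty": 0,"tz": -0.09,"twist": 0,"jaw": 0.035},
  {"tx": 0.0025,"ty": 0,"tz": -0.092,"twist": 0,"jaw": 0.035},
  {"tx": 0.0025,"ty": 0,"tz": -0.092,"twist": 0,"jaw": 0.035},
])

```text
clock: 5.85
tool_pos: [0.5841, -0.3514, 0.0331]
ee_rot: [0.999, 0.038, 0.001, 0.0]
ft_force: [-0.7, 0.3, -0.8]
grip_width: 0.0448
finger_force: 41.5
```

>>> send_rows([
  {"tx": 0,"ty": 0,"tz": -0.001,"twist": 0,"jaw": 0.035},
  {"tx": 0,"ty": 0,"tz": -0.001,"twist": 0,"jaw": 0.055},
  {"tx": 0,"ty": 0,"tz": -0.001,"twist": 0,"jaw": 0.075},
  {"tx": 0,"ty": 0,"tz": -0.001,"twist": 0,"jaw": 0.085},
  {"tx": 0,"ty": 0,"tz": 0.0,"twist": 0,"jaw": 0.085},
  {"tx": 0,"ty": 0,"tz": 0.04,"twist": 0,"jaw": 0.085},
  {"tx": 0,"ty": 0,"tz": 0.09,"twist": 0,"jaw": 0.085},
  {"tx": -0.05,"ty": 0.01,"tz": 0.12,"twist": 0,"jaw": 0.085},
  {"tx": -0.1,"ty": 0.03,"tz": 0.12,"twist": 0.1,"jaw": 0.085},
  {"tx": -0.15,"ty": 0.045,"tz": 0.12,"twist": 0.2,"jaw": 0.085},
  {"tx": -0.2,"ty": 0.054,"tz": 0.12,"twist": 0.25,"jaw": 0.085},
  {"tx": -0.2,"ty": 0.054,"tz": 0.12,"twist": 0.25,"jaw": 0.085},
])

```text
clock: 7.35
tool_pos: [0.38, -0.2954, 0.1514]
ee_rot: [0.987, 0.162, -0.001, -0.001]
ft_force: [-0.6, -0.2, -0.2]
grip_width: 0.0852
finger_force: 0.0
```

```bash
python3 - <<'E'
from h import *
w=cam("wrist");save(w,"w5");o=monitor.get_obs();print(o["tool_pos"],o["ee_rot"],o["grip_width"])
for k in comps(white(w,205),200):
    x=rect(w,k,.06); print(np.round(cen(k)),x)
t=cam("top")
m=cv2.morphologyEx((white(t,165)|green(t)).astype(np.uint8),cv2.MORPH_CLOSE,np.ones((5,5)))
for k in comps(m,100):
    x=rect(t,k,.032); print(np.round(cen(k)),x) if x[0][0]>.5 and x[0][1]<-.2 else 0
print([rect(t,k,.006) for k in comps(yellow(t),8)])
E
```

```text
[ 0.38230234 -0.29664055  0.15231839] [9.86814786e-01 1.61853484e-01 1.36919921e-04 9.45910356e-05] 0.08536705017525954
[381. 148.] (array([ 0.5812, -0.3503]), array([0.0588, 0.041 ]), 3.3)
[365.  61.] (array([ 0.9031, -0.3112]), array([0.1625, 0.206 ]), 84.6)
[(array([ 0.5711, -0.3371]), array([0.0866, 0.0438]), 37.7), (array([0.5997, 0.3506]), array([0.0504, 0.0524]), 0.1), (array([0.631 , 0.1352]), array([0.0689, 0.0663]), 0.4), (array([ 0.61  , -0.1394]), array([0.0441, 0.1338]), 76.5)]
```

View pics/w5.png

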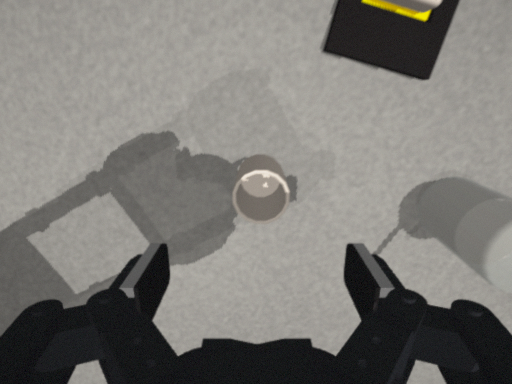

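Rim at about (261,197) with a 55 px outer width; the wash bottle is well clear to the right.

```bash
python3 - <<'E'
from h import *
w=cam("wrist");o=monitor.get_obs();print(o["tool_pos"])
print(onz(w,[(261,197),(233,197),(289,197)],.06).round(4))
E
```

```text
[ 0.38450354 -0.29773708  0.15305478]
[[ 0.3874 -0.3004  0.06  ]
 [ 0.3806 -0.2802  0.06  ]
 [ 0.3942 -0.3205  0.06  ]]
```

>>> send_rows([
  {"tx": 0,"ty": 0,"tz": -0.04,"twist": 0,"jaw": 0.085},
  {"tx": 0,"ty": 0,"tz": -0.08,"twist": 0,"jaw": 0.085},
  {"tx": 0,"ty": 0,"tz": -0.105,"twist": 0,"jaw": 0.085},
  {"tx": 0,"ty": 0,"tz": -0.116,"twist": 0,"jaw": 0.085},
  {"tx": 0,"ty": 0,"tz": -0.116,"twist": 0,"jaw": 0.065},
  {"tx": 0,"ty": 0,"tz": -0.116,"twist": 0,"jaw": 0.05},
  {"tx": 0,"ty": 0,"tz": -0.116,"twist": 0,"jaw": 0.035},
  {"tx": 0,"ty": 0,"tz": -0.116,"twist": 0,"jaw": 0.035},
  {"tx": 0,"ty": 0,"tz": -0.116,"twist": 0,"jaw": 0.035},
], force=30)

```text
clock: 8.62
tool_pos: [0.3848, -0.298, 0.0378]
ee_rot: [0.987, 0.163, 0.001, 0.001]
ft_force: [0.6, 1.5, 6.7]
grip_width: 0.0439
finger_force: 31.1
```

>>> send_rows([
  {"tx": 0,"ty": 0,"tz": 0.03,"twist": 0,"jaw": 0.035},
  {"tx": 0,"ty": 0,"tz": 0.08,"twist": 0,"jaw": 0.035},
  {"tx": 0,"ty": 0.02,"tz": 0.13,"twist": 0.1,"jaw": 0.035},
  {"tx": 0.01,"ty": 0.06,"tz": 0.16,"twist": 0.27,"jaw": 0.035},
  {"tx": 0.03,"ty": 0.11,"tz": 0.16,"twist": 0.45,"jaw": 0.035},
  {"tx": 0.05,"ty": 0.16,"tz": 0.16,"twist": 0.63,"jaw": 0.035},
  {"tx": 0.07,"ty": 0.21,"tz": 0.16,"twist": 0.81,"jaw": 0.035},
  {"tx": 0.09,"ty": 0.26,"tz": 0.16,"twist": 0.99,"jaw": 0.035},
  {"tx": 0.11,"ty": 0.31,"tz": 0.16,"twist": 1.17,"jaw": 0.035},
  {"tx": 0.13,"ty": 0.36,"tz": 0.16,"twist": 1.35,"jaw": 0.035},
  {"tx": 0.15,"ty": 0.41,"tz": 0.16,"twist": 1.53,"jaw": 0.035},
  {"tx": 0.16,"ty": 0.44,"tz": 0.16,"twist": 1.65,"jaw": 0.035},
])

```text
clock: 10.12
tool_pos: [0.5437, 0.1452, 0.1959]
ee_rot: [0.547, 0.837, -0.0, -0.0]
ft_force: [-0.5, -0.8, 0.1]
grip_width: 0.044
finger_force: 31.0
```

>>> send_rows([
  {"tx": 0.015,"ty": 0.05,"tz": 0,"twist": 0.18,"jaw": 0.035},
  {"tx": 0.03,"ty": 0.1,"tz": 0,"twist": 0.36,"jaw": 0.035},
  {"tx": 0.045,"ty": 0.15,"tz": 0,"twist": 0.54,"jaw": 0.035},
  {"tx": 0.054,"ty": 0.19,"tz": -0.03,"twist": 0.72,"jaw": 0.035},
  {"tx": 0.054,"ty": 0.21,"tz": -0.06,"twist": 0.88,"jaw": 0.035},
  {"tx": 0.054,"ty": 0.2125,"tz": -0.06,"twist": 0.9,"jaw": 0.035},
  {"tx": 0.054,"ty": 0.2125,"tz": -0.06,"twist": 0.9,"jaw": 0.035},
  {"tx": 0.054,"ty": 0.2125,"tz": -0.06,"twist": 0.9,"jaw": 0.035},
  {"tx": 0.054,"ty": 0.2125,"tz": -0.06,"twist": 0.9,"jaw": 0.035},
])

```text
clock: 11.25
tool_pos: [0.5985, 0.3549, 0.1381]
ee_rot: [0.133, 0.991, 0.001, 0.001]
ft_force: [0.1, -0.8, 0.1]
grip_width: 0.044
finger_force: 31.1
```

```bash
python3 - <<'E'
from h import *
w=cam("wrist");save(w,"w6");o=monitor.get_obs();print(o["tool_pos"],o["ee_rot"],o["grip_width"])
for k in comps(yellow(w),100): print(np.round(cen(k)),rect(w,k,.006), cv2.boundingRect(k))
E
```

```text
[0.59836701 0.35491868 0.13783591] [1.32779789e-01 9.91144968e-01 5.98594017e-04 9.06807153e-04] 0.04405533102331761
[ 46. 269.] (array([0.6309, 0.1318]), array([0.0673, 0.0677]), 64.1) (12, 239, 69, 61)
[250. 182.] (array([0.5973, 0.35  ]), array([0.0543, 0.0451]), 79.2) (220, 157, 62, 51)
```

View pics/w6.png

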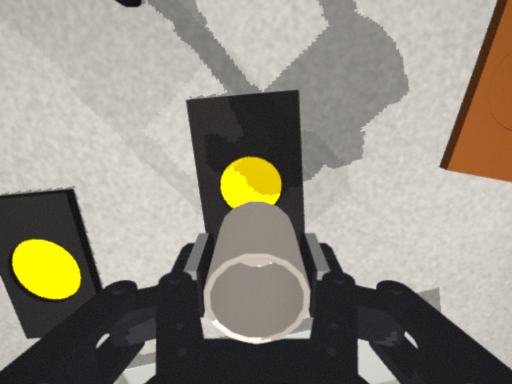

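Circle (251,186) partly hidden by the held beaker; beaker rim ellipse centred about (257,297).

```bash
cat >> h.py <<'E'
from scipy.optimize import least_squares
def circ(P,r):
    return least_squares(lambda c:np.hypot(P[:,0]-c[0],P[:,1]-c[1])-r,P[:,:2].mean(0)).x
E
python3 - <<'E'
from h import *
w=cam("wrist");o=monitor.get_obs();t=o["tool_pos"];print(t)
for k in comps(yellow(w),100):
    p=k.reshape(-1,2); 
    if 240<cen(k)[0]<270:
        P=onz(w,p[p[:,1]<195],.006); print("recess",circ(P,.027))
z=t[2]+.022
print(onz(w,[(205,297),(310,297),(257,253),(257,341)],z).round(4))
E
```

```text
[0.59816428 0.35500627 0.13749461]
recess [0.60151883 0.34917863]
[[0.5961 0.3342 0.1595]
 [0.6074 0.3753 0.1595]
 [0.5823 0.3598 0.1595]
 [0.6235 0.3486 0.1595]]
```

>>> send_rows([
  {"tx": -0.002,"ty": -0.0045,"tz": -0.03,"twist": 0,"jaw": 0.035},
  {"tx": -0.002,"ty": -0.0045,"tz": -0.06,"twist": 0,"jaw": 0.035},
  {"tx": -0.002,"ty": -0.0045,"tz": -0.08,"twist": 0,"jaw": 0.035},
  {"tx": -0.002,"ty": -0.0045,"tz": -0.088,"twist": 0,"jaw": 0.035},
  {"tx": -0.002,"ty": -0.0045,"tz": -0.092,"twist": 0,"jaw": 0.035},
  {"tx": -0.002,"ty": -0.0045,"tz": -0.093,"twist": 0,"jaw": 0.035},
  {"tx": -0.002,"ty": -0.0045,"tz": -0.093,"twist": 0,"jaw": 0.035},
])

```text
clock: 12.22
tool_pos: [0.5962, 0.3513, 0.0443]
ee_rot: [0.132, 0.991, 0.0, 0.001]
ft_force: [-0.0, -0.4, -0.4]
grip_width: 0.0438
finger_force: 31.1
```

>>> send_rows([
  {"tx": 0,"ty": 0,"tz": -0.0005,"twist": 0,"jaw": 0.055},
  {"tx": 0,"ty": 0,"tz": -0.0005,"twist": 0,"jaw": 0.075},
  {"tx": 0,"ty": 0,"tz": -0.0005,"twist": 0,"jaw": 0.085},
  {"tx": 0,"ty": 0,"tz": 0.0,"twist": 0,"jaw": 0.085},
  {"tx": 0,"ty": 0,"tz": 0.04,"twist": 0,"jaw": 0.085},
  {"tx": 0,"ty": 0,"tz": 0.09,"twist": 0,"jaw": 0.085},
  {"tx": -0.05,"ty": -0.01,"tz": 0.115,"twist": 0,"jaw": 0.085},
  {"tx": -0.1,"ty": -0.02,"tz": 0.115,"twist": 0,"jaw": 0.085},
  {"tx": -0.15,"ty": -0.03,"tz": 0.115,"twist": 0,"jaw": 0.085},
  {"tx": -0.19,"ty": -0.035,"tz": 0.115,"twist": 0,"jaw": 0.085},
  {"tx": -0.2,"ty": -0.035,"tz": 0.115,"twist": 0,"jaw": 0.085},
  {"tx": -0.2,"ty": -0.035,"tz": 0.115,"twist": 0,"jaw": 0.085},
])

```text
clock: 13.72
tool_pos: [0.3959, 0.3163, 0.1588]
ee_rot: [0.132, 0.991, 0.0, 0.001]
ft_force: [0.3, -0.4, -0.3]
grip_width: 0.085
finger_force: 0.0
```

>>> send_rows([
  {"tx": 0,"ty": 0,"tz": 0,"twist": 0,"jaw": 0.085},
  {"tx": 0,"ty": 0,"tz": 0,"twist": 0,"jaw": 0.085},
])

```text
clock: 13.98
tool_pos: [0.3968, 0.3162, 0.1584]
ee_rot: [0.132, 0.991, 0.0, 0.0]
ft_force: [-0.2, 0.5, -0.4]
grip_width: 0.0849
finger_force: 0.0
```

```bash
python3 - <<'E'
from h import *
w=cam("wrist");save(w,"w7");o=monitor.get_obs();print(o["tool_pos"],o["ee_rot"],o["grip_width"])
h=cv2.cvtColor(w["pixels"],cv2.COLOR_RGB2HSV)
for k in comps(h[...,2]<60,300):
    print(np.round(cen(k)),cv2.contourArea(k),rect(w,k,.024))
import pickle;pickle.dump(w,open("w7.pkl","wb"))
E
```

```text
[0.3965907  0.31608621 0.15826141] [1.32362812e-01 9.91201331e-01 1.64297685e-05 8.74435821e-05] 0.08517855931763743
[263. 337.] 38822.5 (array([0.5454, 0.2755]), array([0.5983, 0.1835]), 74.7)
[505. 177.] 426.5 (array([0.4528, 0.5328]), array([0.0137, 0.0386]), 89.1)
[253. 183.] 1299.5 (array([0.3997, 0.3122]), array([0.0151, 0.0793]), 74.1)
```

View pics/w7.png

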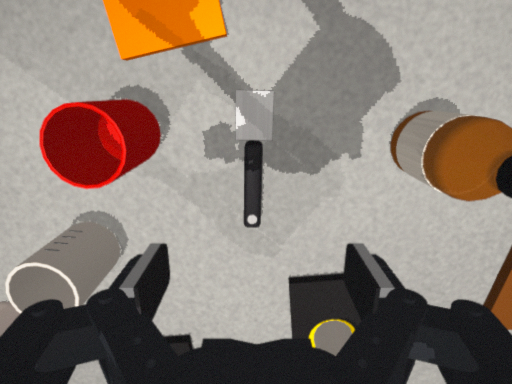

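The spatula handle is centred at (253,183), axis 164° with the blade away from me, which matches the recess. The small beaker stands in its insert at the lower right.

>>> send_rows([
  {"tx": -0.012,"ty": 0.0005,"tz": -0.04,"twist": -0.012,"jaw": 0.085},
  {"tx": -0.012,"ty": 0.0005,"tz": -0.08,"twist": -0.012,"jaw": 0.07},
  {"tx": -0.012,"ty": 0.0005,"tz": -0.115,"twist": -0.012,"jaw": 0.06},
  {"tx": -0.012,"ty": 0.0005,"tz": -0.132,"twist": -0.012,"jaw": 0.05},
  {"tx": -0.012,"ty": 0.0005,"tz": -0.132,"twist": -0.012,"jaw": 0.04},
  {"tx": -0.012,"ty": 0.0005,"tz": -0.132,"twist": -0.012,"jaw": 0.02},
  {"tx": -0.012,"ty": 0.0005,"tz": -0.132,"twist": -0.012,"jaw": 0.008},
  {"tx": -0.012,"ty": 0.0005,"tz": -0.132,"twist": -0.012,"jaw": 0.008},
  {"tx": -0.012,"ty": 0.0005,"tz": -0.132,"twist": -0.012,"jaw": 0.008},
  {"tx": -0.012,"ty": 0.0005,"tz": -0.132,"twist": -0.012,"jaw": 0.008},
], force=40)

```text
clock: 15.28
tool_pos: [0.3849, 0.3174, 0.0279]
ee_rot: [0.138, 0.99, 0.001, 0.001]
ft_force: [0.4, 0.4, 5.7]
grip_width: 0.0149
finger_force: 41.6
```

>>> send_rows([
  {"tx": 0,"ty": 0,"tz": 0.03,"twist": 0,"jaw": 0.008},
  {"tx": 0,"ty": 0,"tz": 0.08,"twist": 0,"jaw": 0.008},
  {"tx": 0,"ty": 0,"tz": 0.13,"twist": 0,"jaw": 0.008},
  {"tx": 0.02,"ty": -0.04,"tz": 0.16,"twist": 0,"jaw": 0.008},
  {"tx": 0.045,"ty": -0.09,"tz": 0.16,"twist": 0.02,"jaw": 0.008},
  {"tx": 0.07,"ty": -0.14,"tz": 0.16,"twist": 0.045,"jaw": 0.008},
  {"tx": 0.095,"ty": -0.19,"tz": 0.16,"twist": 0.045,"jaw": 0.008},
  {"tx": 0.12,"ty": -0.24,"tz": 0.16,"twist": 0.045,"jaw": 0.008},
  {"tx": 0.145,"ty": -0.29,"tz": 0.16,"twist": 0.045,"jaw": 0.008},
  {"tx": 0.17,"ty": -0.34,"tz": 0.16,"twist": 0.045,"jaw": 0.008},
  {"tx": 0.195,"ty": -0.39,"tz": 0.16,"twist": 0.045,"jaw": 0.008},
  {"tx": 0.22,"ty": -0.44,"tz": 0.16,"twist": 0.045,"jaw": 0.008},
])

```text
clock: 16.77
tool_pos: [0.6038, -0.1252, 0.1862]
ee_rot: [0.116, 0.993, 0.0, -0.0]
ft_force: [1.0, 0.9, -0.8]
grip_width: 0.0146
finger_force: 40.8
```

>>> send_rows([
  {"tx": 0.011,"ty": -0.018,"tz": -0.02,"twist": 0,"jaw": 0.008},
  {"tx": 0.011,"ty": -0.018,"tz": -0.05,"twist": 0,"jaw": 0.008},
  {"tx": 0.011,"ty": -0.018,"tz": -0.06,"twist": 0,"jaw": 0.008},
  {"tx": 0.011,"ty": -0.018,"tz": -0.06,"twist": 0,"jaw": 0.008},
  {"tx": 0.011,"ty": -0.018,"tz": -0.06,"twist": 0,"jaw": 0.008},
  {"tx": 0.011,"ty": -0.018,"tz": -0.06,"twist": 0,"jaw": 0.008},
])

```text
clock: 17.52
tool_pos: [0.6155, -0.1415, 0.1279]
ee_rot: [0.115, 0.993, -0.0, 0.001]
ft_force: [-0.6, 0.9, 0.3]
grip_width: 0.0147
finger_force: 40.8
```

```bash
python3 - <<'E'
from h import *
w=cam("wrist");save(w,"w8");o=monitor.get_obs();print(o["tool_pos"],o["ee_rot"],o["grip_width"])
for k in comps(yellow(w),100): print(np.round(cen(k)),rect(w,k,.006), cv2.boundingRect(k))
import pickle;pickle.dump(w,open("w8.pkl","wb"))
E
```

```text
[ 0.61536259 -0.1414824   0.12772965] [ 1.15382960e-01  9.93320401e-01 -1.85487202e-04  1.14817009e-03] 0.015198722120011034
[ 33. 193.] (array([ 0.5819, -0.337 ]), array([0.0756, 0.0246]), 1.5) (0, 155, 61, 85)
[257. 104.] (array([ 0.5514, -0.1255]), array([0.0442, 0.0129]), 76.7) (229, 96, 57, 18)
```

View pics/w8.png

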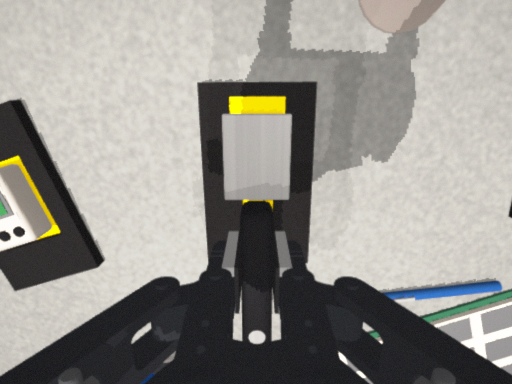

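The blade sits over the recess, square with it, with yellow showing beyond the tip (257,104). The timer at left lies in its recess.

```bash
python3 - <<'E'
from h import *
import pickle
w=pickle.load(open("w8.pkl","rb"))
P=onz(w,[(223,114),(290.5,114),(223,199),(290.5,199)],.104); print(P.round(4))
d=np.array([-.973,.230]); tip=P[:2,:2].mean(0); print("origin",tip-.062*d, "target .610 -.1394", "len",np.linalg.norm(P[0]-P[2]),"w",np.linalg.norm(P[0]-P[1]))
E
```

```text
[[ 0.548  -0.1417  0.104 ]
 [ 0.5554 -0.1102  0.104 ]
 [ 0.5897 -0.1529  0.104 ]
 [ 0.5977 -0.1187  0.104 ]]
origin [ 0.61202726 -0.14021417] target .610 -.1394 len 0.04317688380287664 w 0.032286882524567066
```

>>> send_rows([
  {"tx": -0.001,"ty": 0.0005,"tz": -0.03,"twist": 0,"jaw": 0.008},
  {"tx": -0.001,"ty": 0.0005,"tz": -0.06,"twist": 0,"jaw": 0.008},
  {"tx": -0.001,"ty": 0.0005,"tz": -0.08,"twist": 0,"jaw": 0.008},
  {"tx": -0.001,"ty": 0.0005,"tz": -0.088,"twist": 0,"jaw": 0.008},
  {"tx": -0.001,"ty": 0.0005,"tz": -0.092,"twist": 0,"jaw": 0.008},
  {"tx": -0.001,"ty": 0.0005,"tz": -0.0935,"twist": 0,"jaw": 0.008},
  {"tx": -0.001,"ty": 0.0005,"tz": -0.0935,"twist": 0,"jaw": 0.008},
])

```text
clock: 18.45
tool_pos: [0.6144, -0.1413, 0.034]
ee_rot: [0.116, 0.993, -0.0, 0.001]
ft_force: [-1.2, -0.1, 2.1]
grip_width: 0.015
finger_force: 41.1
```

>>> send_rows([
  {"tx": 0,"ty": 0,"tz": -0.0005,"twist": 0,"jaw": 0.03},
  {"tx": 0,"ty": 0,"tz": -0.0005,"twist": 0,"jaw": 0.045},
  {"tx": 0,"ty": 0,"tz": 0.0,"twist": 0,"jaw": 0.06},
  {"tx": 0,"ty": 0,"tz": 0.03,"twist": 0,"jaw": 0.07},
  {"tx": 0,"ty": 0,"tz": 0.08,"twist": 0,"jaw": 0.085},
  {"tx": 0,"ty": 0.0,"tz": 0.13,"twist": 0,"jaw": 0.085},
  {"tx": -0.03,"ty": 0.045,"tz": 0.166,"twist": 0,"jaw": 0.085},
  {"tx": -0.06,"ty": 0.09,"tz": 0.166,"twist": 0,"jaw": 0.085},
  {"tx": -0.09,"ty": 0.14,"tz": 0.166,"twist": 0,"jaw": 0.085},
  {"tx": -0.12,"ty": 0.19,"tz": 0.166,"twist": 0,"jaw": 0.085},
  {"tx": -0.15,"ty": 0.23,"tz": 0.166,"twist": 0,"jaw": 0.085},
  {"tx": -0.184,"ty": 0.271,"tz": 0.166,"twist": 0,"jaw": 0.085},
])

```text
clock: 19.95
tool_pos: [0.4286, 0.1312, 0.199]
ee_rot: [0.116, 0.993, 0.0, 0.0]
ft_force: [0.4, 0.9, 1.0]
grip_width: 0.0852
finger_force: 0.0
```

>>> send_rows([
  {"tx": 0,"ty": 0,"tz": 0,"twist": 0,"jaw": 0.085},
  {"tx": 0,"ty": 0,"tz": 0,"twist": 0,"jaw": 0.085},
  {"tx": 0,"ty": 0,"tz": 0,"twist": 0,"jaw": 0.085},
])

```text
clock: 20.32
tool_pos: [0.4305, 0.1292, 0.199]
ee_rot: [0.116, 0.993, -0.0, 0.0]
ft_force: [0.4, -0.3, 0.6]
grip_width: 0.0851
finger_force: 0.0
```

```bash
python3 - <<'E'
from h import *
w=cam("wrist");save(w,"w9");o=monitor.get_obs();print(o["tool_pos"],o["ee_rot"],o["grip_width"])
for k in comps(white(w,205),200):
    x=rect(w,k,.08); print(np.round(cen(k)),x,cv2.boundingRect(k)) if x[1].max()<.09 else 0
import pickle;pickle.dump(w,open("w9.pkl","wb"))
E
```

```text
[0.43042936 0.12908033 0.19886023] [ 1.16487297e-01  9.93192167e-01 -8.23805876e-05  1.49468758e-04] 0.08510494021243811
[260. 164.] (array([0.4128, 0.1355]), array([0.0342, 0.0217]), 64.1) (239, 151, 41, 28)
```

View pics/w9.png

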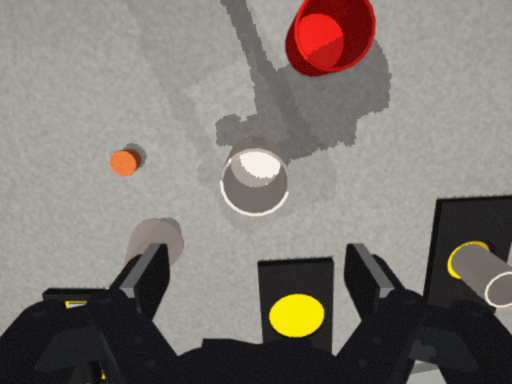

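Large beaker rim centred about (254.5,181), edges at columns 221 and 288; flask at lower left under the left finger, well beneath.

```bash
python3 - <<'E'
from h import *
import pickle
w=pickle.load(open("w9.pkl","rb"));t=pickle.load(open("d0.pkl","rb"))["top"]
P=onz(w,[(254.5,181),(221,181),(288.5,181),(254.5,214)],.08);print(P.round(4),np.linalg.norm(P[1]-P[2]),np.linalg.norm(P[0]-P[3]))
print(tri(w,(254.5,181),t,(240,189.6)))
for k in comps(yellow(w),300):
  if 270<cen(k)[0]<320:
    (e,ax,_)=cv2.fitEllipse(k[:,0]); print("recess",e,onz(w,[e],.006)[0].round(4),circ(onz(w,k.reshape(-1,2),.006),.035))
E
```

```text
[[0.4257 0.129  0.08  ]
 [0.4192 0.1018 0.08  ]
 [0.4323 0.1566 0.08  ]
 [0.4546 0.1221 0.08  ]] 0.05641397873568383 0.029724164420084943
(array([0.428 , 0.1285, 0.0721]), np.float64(0.0001))
recess (296.28668212890625, 315.0592956542969) [0.6313 0.1339 0.006 ] [0.63224008 0.13365213]
```

>>> send_rows([
  {"tx": -0.004,"ty": 0,"tz": -0.04,"twist": 0,"jaw": 0.085},
  {"tx": -0.004,"ty": 0,"tz": -0.08,"twist": 0,"jaw": 0.085},
  {"tx": -0.004,"ty": 0,"tz": -0.115,"twist": 0,"jaw": 0.085},
  {"tx": -0.004,"ty": 0,"tz": -0.138,"twist": 0,"jaw": 0.085},
  {"tx": -0.004,"ty": 0,"tz": -0.149,"twist": 0,"jaw": 0.085},
  {"tx": -0.004,"ty": 0,"tz": -0.149,"twist": 0,"jaw": 0.075},
  {"tx": -0.004,"ty": 0,"tz": -0.149,"twist": 0,"jaw": 0.065},
  {"tx": -0.004,"ty": 0,"tz": -0.149,"twist": 0,"jaw": 0.05},
  {"tx": -0.004,"ty": 0,"tz": -0.149,"twist": 0,"jaw": 0.05},
  {"tx": -0.004,"ty": 0,"tz": -0.149,"twist": 0,"jaw": 0.05},
], force=35)

```text
clock: 21.62
tool_pos: [0.4271, 0.1302, 0.0512]
ee_rot: [0.116, 0.993, 0.0, 0.002]
ft_force: [0.1, -0.1, 6.3]
grip_width: 0.0597
finger_force: 38.2
```

>>> send_rows([
  {"tx": 0,"ty": 0,"tz": 0.03,"twist": 0,"jaw": 0.05},
  {"tx": 0,"ty": 0,"tz": 0.07,"twist": 0,"jaw": 0.05},
  {"tx": 0.03,"ty": 0.0,"tz": 0.09,"twist": 0,"jaw": 0.05},
  {"tx": 0.08,"ty": 0.002,"tz": 0.09,"twist": 0,"jaw": 0.05},
  {"tx": 0.13,"ty": 0.003,"tz": 0.09,"twist": 0,"jaw": 0.05},
  {"tx": 0.18,"ty": 0.004,"tz": 0.09,"twist": 0,"jaw": 0.05},
  {"tx": 0.204,"ty": 0.004,"tz": 0.09,"twist": 0,"jaw": 0.05},
  {"tx": 0.204,"ty": 0.004,"tz": 0.09,"twist": 0,"jaw": 0.05},
  {"tx": 0.204,"ty": 0.004,"tz": 0.09,"twist": 0,"jaw": 0.05},
  {"tx": 0.204,"ty": 0.004,"tz": 0.09,"twist": 0,"jaw": 0.05},
])

```text
clock: 22.88
tool_pos: [0.6281, 0.134, 0.1395]
ee_rot: [0.115, 0.993, -0.0, -0.001]
ft_force: [-0.5, -0.4, -1.7]
grip_width: 0.0599
finger_force: 38.4
```

```bash
python3 - <<'E'
from h import *
w=cam("wrist");save(w,"w10");o=monitor.get_obs();t=o["tool_pos"];print(t,o["ee_rot"],o["grip_width"])
for k in comps(yellow(w),100):
    p=k.reshape(-1,2)
    if 200<cen(k)[0]<310: print(cen(k),cv2.boundingRect(k),circ(onz(w,p[p[:,1]<p[:,1].min()+25],.006),.035))
import pickle;pickle.dump((w,t),open("w10.pkl","wb"))
E
```

```text
[0.62837386 0.13401635 0.13974165] [ 1.15463523e-01  9.93311658e-01 -5.14059527e-05 -3.50448305e-04] 0.059815051460159065
(256.06290869961094, 166.11348398311398) (217, 146, 79, 46) [0.63143788 0.13344928]
```

View pics/w10.png

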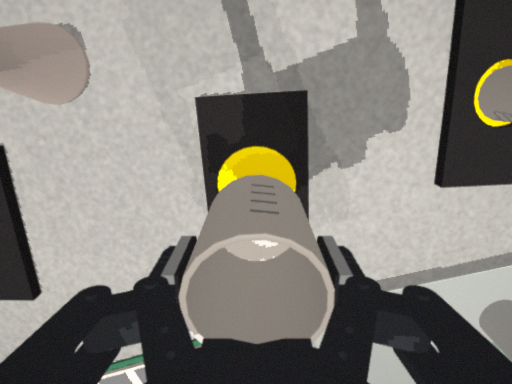

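The recess shows at (256,170) beyond the held beaker, on the same column as the beaker (257). Lower.

>>> send_rows([
  {"tx": 0.0025,"ty": 0,"tz": -0.03,"twist": 0,"jaw": 0.05},
  {"tx": 0.0025,"ty": 0,"tz": -0.055,"twist": 0,"jaw": 0.05},
  {"tx": 0.0025,"ty": 0,"tz": -0.07,"twist": 0,"jaw": 0.05},
  {"tx": 0.0025,"ty": 0,"tz": -0.078,"twist": 0,"jaw": 0.05},
  {"tx": 0.0025,"ty": 0,"tz": -0.081,"twist": 0,"jaw": 0.05},
  {"tx": 0.0025,"ty": 0,"tz": -0.082,"twist": 0,"jaw": 0.05},
  {"tx": 0.0025,"ty": 0,"tz": -0.082,"twist": 0,"jaw": 0.05},
])

```text
clock: 23.8
tool_pos: [0.6327, 0.134, 0.0586]
ee_rot: [0.116, 0.993, 0.0, 0.001]
ft_force: [0.7, 0.1, -0.8]
grip_width: 0.0599
finger_force: 38.4
```

>>> send_rows([
  {"tx": 0,"ty": 0,"tz": -0.0012,"twist": 0,"jaw": 0.05},
  {"tx": 0,"ty": 0,"tz": -0.0012,"twist": 0,"jaw": 0.065},
  {"tx": 0,"ty": 0,"tz": -0.0012,"twist": 0,"jaw": 0.075},
  {"tx": 0,"ty": 0,"tz": -0.0012,"twist": 0,"jaw": 0.085},
  {"tx": 0,"ty": 0,"tz": -0.001,"twist": 0,"jaw": 0.085},
  {"tx": 0,"ty": 0,"tz": 0.03,"twist": 0,"jaw": 0.085},
  {"tx": 0,"ty": 0,"tz": 0.08,"twist": 0,"jaw": 0.085},
  {"tx": 0,"ty": 0,"tz": 0.13,"twist": 0,"jaw": 0.085},
  {"tx": -0.04,"ty": 0,"tz": 0.18,"twist": 0,"jaw": 0.085},
  {"tx": -0.09,"ty": 0,"tz": 0.2,"twist": 0,"jaw": 0.085},
  {"tx": -0.14,"ty": 0,"tz": 0.2,"twist": 0,"jaw": 0.085},
  {"tx": -0.19,"ty": 0,"tz": 0.2,"twist": 0,"jaw": 0.085},
])

```text
clock: 25.3
tool_pos: [0.4407, 0.1339, 0.2584]
ee_rot: [0.116, 0.993, 0.0, 0.001]
ft_force: [0.4, -0.2, 0.1]
grip_width: 0.0849
finger_force: 0.0
```

>>> send_rows([
  {"tx": -0.04,"ty": 0,"tz": 0,"twist": 0,"jaw": 0.085},
  {"tx": -0.06,"ty": -0.03,"tz": 0,"twist": 0,"jaw": 0.085},
  {"tx": -0.06,"ty": -0.03,"tz": 0,"twist": 0,"jaw": 0.085},
  {"tx": -0.06,"ty": -0.03,"tz": 0,"twist": 0,"jaw": 0.085},
])

```text
clock: 25.8
tool_pos: [0.3825, 0.1041, 0.2582]
ee_rot: [0.116, 0.993, 0.0, 0.001]
ft_force: [0.2, -0.3, -0.7]
grip_width: 0.0851
finger_force: 0.0
```

```bash
python3 - <<'E'
from h import *
o=monitor.get_obs();print(o["clock"],o["tool_pos"])
t=cam("top");s=cam("scene");b=lambda c:cv2.cvtColor(c["pixels"],cv2.COLOR_RGB2BGR)
A=cv2.resize(b(t)[110:180,145:415],(800,207),interpolation=cv2.INTER_CUBIC)
B=cv2.resize(b(s)[150:330,130:390],(560,388),interpolation=cv2.INTER_CUBIC)
M=np.zeros((600,800,3),np.uint8);M[:207]=A;M[210:598,:560]=B;cv2.imwrite("pics/fin.png",M)
E
```

```text
25.8 [0.38248415 0.10410868 0.25816223]
```

View pics/fin.png

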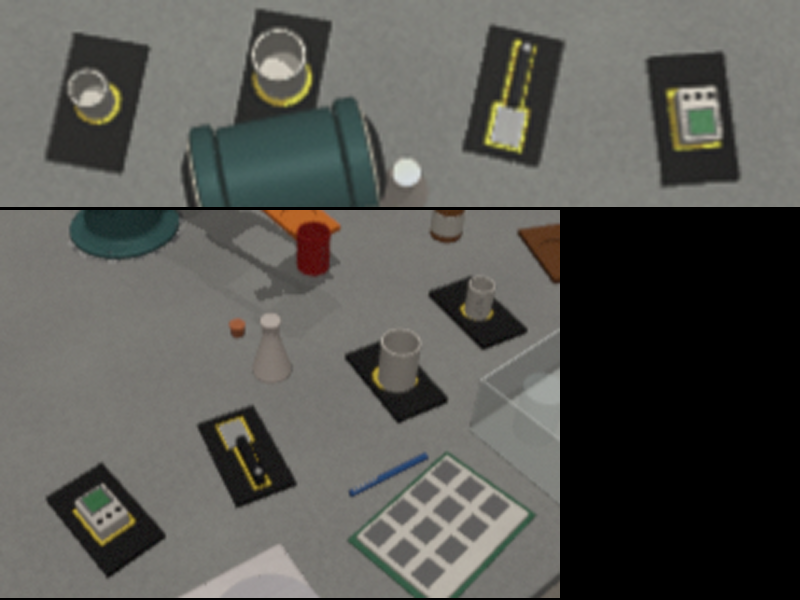

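The final view shows all four pieces down in their recesses, with yellow margins around them. Flask and wash bottle were left untouched.

```bash
python3 -c "
from station import r
print(r.hand_in())"
```

```text
the job is handed in; nothing more can be done
None
```

I handed in the job at about 26 s on the clock: all four pieces are in their own inserts by the final camera view, nothing touched the flask or wash bottle, and the judge returned no verdict.

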